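# Call the helper and hold a crate rail against the end board

## Robot

A 6-joint arm with a two-finger parallel gripper is mounted at the origin on the work surface. World frame = base frame: x ahead of the robot, y to its left, z up, the work surface at z = 0. Lengths are in mm, angles in rad, forces in N, time in s.
With the tool pointing down it reaches from about 350 to 775 mm from the base axis. Payload 7.3 kg.
Tool frame: the origin (TCP) lies midway between the tips of the shut fingers; the grasp point (between the pads) lies 19 mm behind it; z points along the fingers, y is the line along which they close (so a half turn about z gives the same grasp; the last joint's range is limited). The gripper opens to 92 mm and grips with 3 to 60 N. Pads are 19 mm wide; open, the fingers measure 130 mm over their backs; the gripper's body (75 mm by 190 mm) begins 47 mm behind the grasp point.
Start: joints at [-1.252, 0.342, 1.524, -0, 1.275, -0.146], TCP at [235.352, -469.312, 226.741] pointing down, gripper open.
Joint ranges: [-2.53, 2.53], [-0.77, 2.02], [0.04, 2.7], [-1, 4.14], [0.28, 2.66], [-3.11, 3.11]. Speed limits (rad/s): [2.57, 2.57, 3.14, 3.14, 3.14, 3.14].

## Interface

Orientations are given as [roll, pitch, yaw] about the fixed x, y, z axes, in that order (R = Rz(yaw) Ry(pitch) Rx(roll)).
In Python, from plant import * gives the robot as it stands.
- The arm moves only by the tool step_arm, never from a script. Its argument "deltas" is one flat list of numbers, 5 for each row, row after row: the shift along the world's x, y, z in mm, then the turn about the world's z in degrees, then the finger opening in mm, from 0 to 91.8. In form: [tx, ty, tz, turn, gripper, tx, ty, tz, turn, gripper, ...]. A call has exactly 10 rows; each row shifts and turns the commanded pose from where the row before left it; what a row does not reach is not made up. A row lasts 1/8 s, in which the tool goes at most 62.5 mm and 10.7 degrees, less where a joint would pass 70% of its speed; a pose out of reach is approached as far as the arm can. A call is refused whole if a number of a shift passes 62.5 or a number of a turn 10.7, either way. A call with a gripper value outside its range is refused whole. The fingers move at their own pace and stop on an object; the grip force is fixed at half the most. Time passes only in rows, so rows that do not move let the fingers close, or fill a call up. It gives the time, the measured TCP pose, the force, the opening and the grip force at its end, in the units of the state.
- get_obs(): the state, without advancing time (a new reading comes with each control period).
- capture(name): name is "scene" or "top" or "wrist"; returns the picture (480x640x3 uint8, red, green, blue); there is no depth.
- camera_params(name): a dict with "mtx" (3x3 intrinsics, pixels), "rvec" (rotation vector, rad) and "tvec" (3), from world to camera coordinates, as OpenCV has them. Camera axes: x right, y down, z forward; pixel columns grow to the right and rows downward; lengths in mm; the calibration is good to about 2 mm. The wrist camera is an equidistant fisheye: a pixel r from the principal point sees the ray r / f radians off the axis. A picture is of the moment at which its call begins: read the wrist's pose just before it. camera_params takes no time and is no camera call; for the wrist camera it gives the pose at the moment of the call.
- close_job(): hands the job in; it is judged then, once.
The state is a dict: "time": time; "joint_positions": joint angles; "dq": joint speeds; "tau": joint torques, N m; "tool_pos": TCP position; "tcp_rot": TCP orientation; "contact_force": force on the tool from outside, world axes, zero at the start; "moment": the same for the moment, N m; "grip_width": finger opening in mm; "finger_force": force on a finger pad.
Only numpy, scipy, OpenCV 4.12 (cv2) and the standard library are available. Lean on these libraries where they do the work, as an engineer would, in place of code of your own. Each camera call takes 0.05 s, during which the arm holds its last target. There are 200 camera calls.

## Task

We are building a jar crate: ring the counter bell by pressing its plunger head right down, so that the helper comes with the screws. Then lay the longer of the two pine bars flat on the bed of the jig, between the two low guide strips, and press it end-on and square against the sprung end board with a steady push of about 10 N, without ramming it. Finish while still pressing, so that it can be screwed together, and leave the shorter bar and the two small jam jars where they stand.

Things in the scene. Friction and masses are not known exactly. Their poses are not given: they have to be found in the camera images.
- rail: the crate rail to be held: the longer of the two plain pine bars, 140 mm long (its x), 45 mm wide (y), 45 mm high (z), about 0.10 to 0.20 kg, both ends alike; lies flat on the table, its long axis within 0.7 rad of world x. Origin at the centre of its underside
- jig: wooden jig, fixed: flat bed 240 mm (x) by 140 (y), 12 thick (top at z = 12 mm). Origin: centre of the bed's underside; x points along the bed to the sprung end board, away from the robot. Two guide strips on the bed, x = 15 to 60 mm, inner faces at y = -34.5 and 34.5, 10 wide, tops at z = 22 mm. Two spring blocks behind the board, x = 97 to 119, 67 high. Bed open from x = -120 to 15
- end_board: upright crate end board at the far end of the bed, 100 mm wide, 12 thick, top at z = 82 mm. Origin: foot of its near face, on the jig's centre line, z = 12 mm; at rest this face is at x = 60 mm in the jig's frame. It slides away along the jig's x on springs, 1 N per mm (10 N pushes it in 10 mm), to a hard stop at 18 mm, and springs back when let go
- bell: counter bell, fixed to the table: round wooden foot 84 mm across with a steel dome, 42 mm high, origin at the centre of its underside
- bell_top (a point): centre of the top of the bell's plunger head, a steel button 22 mm across; 60 mm above the table at rest, and it moves down with the head
- bell_plunger (a joint): how far the bell's plunger head is pressed down, 0 (up) to 0.007 m (at its stop); spring, about 1.5 N to start and 5 N at the stop
- offcut: the shorter pine bar, 85 mm long (x), 45 mm wide, 45 mm high, origin at the centre of its underside; to be left alone
- jam_jar_a: small jam jar, 54 mm across, 62 mm high, origin at the centre of its underside (so for both jars); to be left alone
- jam_jar_b: another small jam jar of the same size; to be left alone
There are look-alikes about, which are no part of the job. Leave any black or yellow look-alike of the rail alone.

How it is judged (in metres and radians):
On the way:
1. the bell's plunger head is pressed down to its stop (value of joint bell_plunger above 0.006 m), for 0.05 s.
At the end, for the whole second after the job is handed in: For the last second the rail lies flat on the bed (within 5 mm, 0.06 rad) between the guides (14 mm of the centre line), along the jig's x within 0.08 rad, still (under 10 mm/s), pushed by the fingers, its end pressing on the end board with 6 to 14 N (contact force between rail and end_board between 6 and 14 N and contact force between the fingers and rail above 3 N and y of rail in the frame of jig between -0.014 and 0.014 m and x of rail in the frame of jig above -0.025 m and z of rail in the frame of jig between 0.008 and 0.017 m and angle between the x axis of rail and the x axis of jig, either way round below 0.08 rad and angle between rail's own z axis and vertical below 0.06 rad and linear speed of rail below 0.01 m/s); the arm keeps its last pose, push and grip.
It fails at once if the end board is rammed: the rail hits it with more than 22 N (contact force between rail and end_board above 22 N).
It fails at once if the shorter bar or a small jam jar is moved by more than 30 mm (distance of any of offcut, jam_jar_a, jam_jar_b from where it was at the start of the episode above 0.03 m).
It also fails if it takes over 54 s, if anything falls off the work surface, if the arm or the gripper's body presses on something with over 40 N, if the wrist force passes 120 N, or if a joint passes its speed limit or range.

## Working session

There is one attempt and no reset: what is moved stays moved. The work goes in short steps, Python scripts to look and compute and a tool call to move; the robot and the scene stay as the last step left them, time stands still between calls to the robot, and variables do not carry over. Pictures are saved under pics/ and viewed, at most 10 in all, crops included, and the job is handed in when it is done.

Besides the shell and the picture viewer there is one more tool, called after "Call:" as name(argument=value, ...) on one line, values as JSON. step_arm: Moves the arm, as the interface text tells. Its arguments: {"type":"object","properties":{"deltas":{"type":"array","items":{"type":"number"}}},"required":["deltas"]}

```bash
mkdir -p pics
python3 - <<'E'
from plant import *
import cv2
for n in("scene","top"):
    cv2.imwrite(f"pics/{n}0.png",capture(n)[:,:,::-1]); print(n,camera_params(n))
s=get_obs();print(s["time"],s["tool_pos"],s["tcp_rot"],s["grip_width"])
E
```

```text
scene {'mtx': array([[593.87544653,   0.        , 324.30590733],
       [  0.        , 593.87544653, 246.8546123 ],
       [  0.        ,   0.        ,   1.        ]]), 'rvec': array([ 0.9488316 ,  2.71609153, -0.72788922]), 'tvec': array([ 365.67219642, -194.36101414, 1193.57606395])}
top {'mtx': array([[585.4434262 ,   0.        , 313.55080709],
       [  0.        , 585.4434262 , 229.54416733],
       [  0.        ,   0.        ,   1.        ]]), 'rvec': array([ 2.16570691, -2.20757071,  0.10530402]), 'tvec': array([ -16.24301935,  480.95110509, 1303.25598397])}
0.1 [ 235.23311803 -468.95532111  226.12353823] [-3.14023257e+00 -2.18345787e-04  4.64762112e-01] 91.58957295728335
```

View pics/scene0.png

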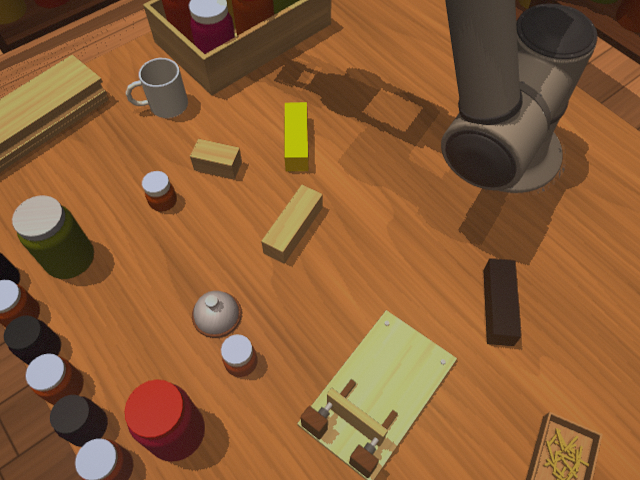

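View pics/top0.png

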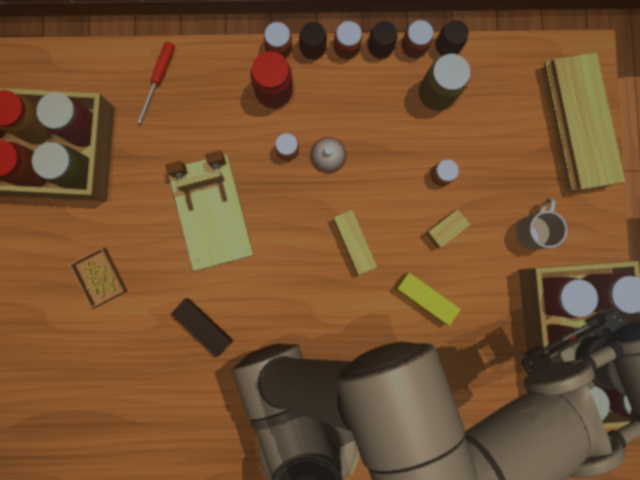

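The pine bars are at top (355,243), scene (293,223) and at top (449,229), scene (216,158). The first is clearly the longer, so it is the rail. The yellow bar (429,299) and black bar (202,327) are look-alikes. I'll confirm with enlarged crops.

Run:
```python
import cv2,numpy as np
t=cv2.imread("pics/top0.png");s=cv2.imread("pics/scene0.png")
def c(im,x,y,w,h,k):return cv2.resize(im[y:y+h,x:x+w],None,fx=k,fy=k,interpolation=cv2.INTER_CUBIC)
# A: top rail+offcut x5: origin(325,200) 160x80 ; scene rail/offcut x4 origin(185,130) 150x... 
a=c(t,320,200,160,80,5); b=np.hstack([c(s,250,180,80,40*2,2.5*1),]*1)
b=c(s,255,180,80,40*2+5,2)
A=np.vstack([a,np.hstack([cv2.resize(s[180:265,255:330],(176,200)),np.zeros((200,624,3),np.uint8)])])
A=np.zeros((600,800,3),np.uint8)
A[:320,:600]=c(t,325,200,150,80,4)
A[320:600,:280]=c(s,258,182,70,70,4)     # scene rail (258,182)
A[320:600,280:520]=c(t,305,125,60,70,4)   # top bell (305,125)
A[320:600,520:800]=c(s,185,280,70,70,4)   # scene bell (185,280)
cv2.imwrite("pics/A.png",A)
B=np.zeros((600,800,3),np.uint8)
B[:520,:400]=c(t,160,145,100,130,4)
B[:,400:]=cv2.resize(s[305:485,295:465],None,fx=400/170,fy=400/170,interpolation=cv2.INTER_CUBIC)[:600] if 0 else np.vstack([cv2.resize(s[305:480,295:465],(400,412)),np.zeros((188,400,3),np.uint8)])
cv2.imwrite("pics/B.png",B)
```

```text
(no output)
```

View pics/A.png

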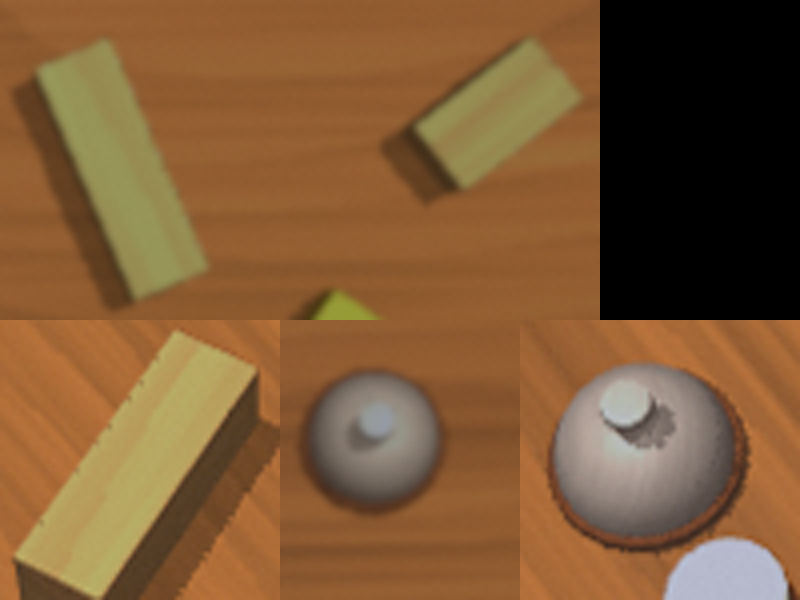

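View pics/B.png

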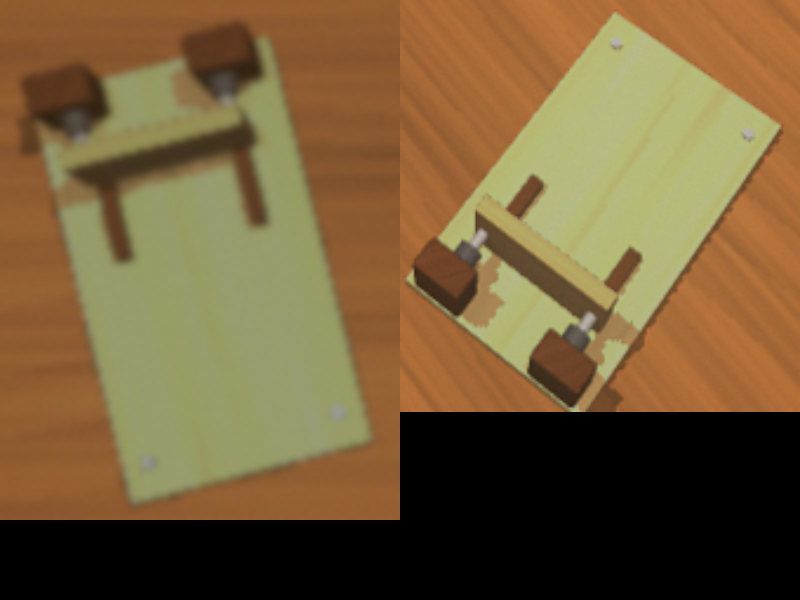

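The crops show the longer bar's four top corners in both views, with end-to-side ratio about 3:1, so it is the rail. They also show the bell head (crop 378,420 and 628,393) and the jig's corners and bolts. Triangulating these next.

```bash
cat > h.py <<'E'
import numpy as np,cv2
from plant import *
P={n:camera_params(n) for n in("scene","top")}
def px(p,o,k,off=(0,0)): return (np.array(p,float)-off+.5)/k-.5+o
def proj(n):
    c=P[n];return np.hstack([cv2.Rodrigues(c["rvec"])[0],c["tvec"].reshape(3,1)])
def norm(n,p): return cv2.undistortPoints(np.array(p,float).reshape(1,1,2),P[n]["mtx"],None).ravel()
def tri(t,s):
    X=cv2.triangulatePoints(proj("top"),proj("scene"),norm("top",t),norm("scene",s));return (X[:3]/X[3]).ravel()
def plane(n,p,z):
    M=proj(n);R,t=M[:,:3],M[:,3];d=R.T@np.append(norm(n,p),1);c=-R.T@t;return c+d*(z-c[2])/d[2]
E
python3 - <<'E'
from h import *
np.set_printoptions(precision=1,suppress=True)
T=[(38,72),(108,40),(208,268),(134,300)];S=[(102,600),(14,555),(177,331),(258,371)]
def show(n,t,s,z):print(n,tri(t,s),plane("top",t,z)[:2],plane("scene",s,z)[:2])
for n,t,s in zip(("FL","FR","NR","NL"),T,S): show(n,px(t,(325,200),4),px(s,(258,182),4,(0,320)),45)
show("bell",px((378,420),(305,125),4,(280,320)),px((628,393),(185,280),4,(520,320)),60)
J=lambda n,t,s,z:show(n,px(t,(160,145),4),px(s,(295,305),400/170,(400,0)),z)
J("jNR",(370,440),(615,12),12);J("jNL",(132,504),(780,128),12);J("jFR",(268,38),(406,280),12)
J("bNL",(148,462),(748,134),12);J("bNR",(338,412),(617,43),12)
J("gL",(122,262),(632,252),22);J("gR",(258,226),(535,178),22)
J("brdR back",(236,105),(485,197),82)
for n,p in(("jarA",(287,141)),("jarB",(447,168))):print(n,plane("top",p,62))
for p in((410-85,0),):pass
for p in((457.5,209.5),(470,224.5),(428.7,232.2),(440.5,247)):print("off",plane("top",p,45))
E
```

```text
FL [503.8 -70.8  41.5] [504.2 -71.3] [504.1 -68.3]
FR [ 521.  -110.3   45.3] [ 521.4 -110.6] [ 520.6 -110.2]
NR [ 392.9 -161.9   45.3] [ 393.8 -162.7] [ 392.1 -161.3]
NL [ 376.7 -121.2   44.3] [ 376.9 -121.4] [ 376.8 -120.5]
bell [652.1 -61.8  65.5] [654.3 -62.8] [650.5 -63.7]
jNR [426.4 114.8  13.4] [426.9 114.5] [425.5 114.8]
jNL [393.1 249.8   8.4] [393.4 248.8] [394.3 250.6]
jFR [658.3 171.3   9.2] [658.3 170.3] [658.  172.5]
bNL [416.2 239.8  15. ] [416.8 239.7] [414.5 240. ]
bNR [442.  133.2  14.1] [443.  132.4] [440.3 133.7]
gL [531.  252.1  16.6] [529.5 252.1] [533.3 251.8]
gR [549.7 175.   19.2] [548.6 175.4] [551.2 174.8]
brdR back [602.1 178.6  96.2] [606.8 178.6] [597.2 177.5]
jarA [674.8  30.1  62. ]
jarB [ 608.3 -322.9   62. ]
off [ 517.4 -347.    45. ]
off [ 483.3 -373.6   45. ]
off [ 467.8 -280.8   45. ]
off [ 434.4 -305.8   45. ]
```

Rail: centre about (449,-116), yaw 21.8°. Jig: origin about (526,211), yaw 13.6°. Bell top is about (652,-63). I'll do the bell first.

Call:
step_arm(deltas=[41.7,40.6,0,0,0,41.7,40.6,0,0,0,41.7,40.6,0,0,0,41.7,40.6,0,0,0,41.7,40.6,0,0,0,41.7,40.6,0,0,0,41.7,40.6,0,0,0,41.7,40.6,0,0,0,41.7,40.6,-10,0,0,41.7,40.6,-10,0,0])

```text
time: 1.35
tool_pos: [653.4, -61.8, 206.1]
tcp_rot: [-3.142, 0.0, 0.465]
contact_force: [0.7, -0.3, -0.4]
grip_width: 0.7
finger_force: 0.0
```

Call:
step_arm(deltas=[0,0,-30,0,0,0,0,-30,0,0,0,0,-25,0,0,0,0,-20,0,0,0,0,-15,0,0,0,0,-10,0,0,0,0,-5,0,0,0,0,0,0,0,0,0,0,0,0,0,0,0,0,0])

```text
time: 2.6
tool_pos: [652.7, -63.4, 72.4]
tcp_rot: [3.141, -0.001, 0.465]
contact_force: [-0.3, -0.3, 0.9]
grip_width: 0.7
finger_force: 0.0
```

Call:
step_arm(deltas=[0,0,-6,0,0,0,0,-4,0,0,0,0,-3,0,0,0,0,-2,0,0,0,0,-2,0,0,0,0,-1,0,0,0,0,-1,0,0,0,0,0,0,0,0,0,0,0,0,0,0,0,0,0])

```text
time: 3.85
tool_pos: [652.2, -63.3, 53.3]
tcp_rot: [3.142, 0.0, 0.465]
contact_force: [-3.6, 0.4, 6.5]
grip_width: 0.5
finger_force: 3.4
```

Call:
step_arm(deltas=[0,0,-1,0,0,0,0,-0.5,0,0,0,0,0,0,0,0,0,0,0,0,0,0,0,0,0,0,0,0,0,0,0,0,0,0,0,0,0,0,0,0,0,0,0,0,0,0,0,0,0,0])

```text
time: 5.1
tool_pos: [652.2, -63.3, 53.1]
tcp_rot: [3.141, -0.0, 0.465]
contact_force: [-7.2, 0.0, 14.2]
grip_width: 0.5
finger_force: 7.2
```

Run:
```python
from h import *
a=capture("scene");cv2.imwrite("pics/bell.png",cv2.resize(a[240:370,160:300],None,fx=4,fy=4,interpolation=cv2.INTER_CUBIC)[:,:,::-1])
s=get_obs();print(s["tool_pos"],s["contact_force"])
```

```text
[652.22865812 -63.26396764  53.08027053] [-7.50526235  1.63769344 15.38540715]
```

View pics/bell.png

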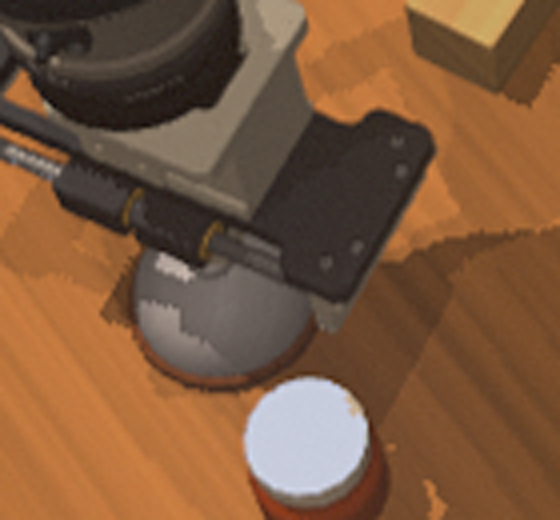

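The plunger is at its hard stop: z is about 53 and the force rose 8 N over 0.2 mm. The picture shows the fingers on the head and the jar (crop 305,435) untouched. Next I'll lift and go to the rail, 15 mm behind its centre.

Call:
step_arm(deltas=[0,0,20,0,0,0,0,50,0,0,-10,-3,30,0,91,-40,-11,0,-1.6,91,-50,-13.3,0,-1.6,91,-50,-13,0,-1.6,91,-45,-12,0,0,91,-22.4,-6,0,0,91,0,0,-20,0,91,0,0,-20,0,91])

```text
time: 6.4
tool_pos: [435.4, -122.1, 111.1]
tcp_rot: [3.14, -0.002, 0.38]
contact_force: [-0.3, 0.3, -0.1]
grip_width: 75.7
finger_force: 0.0
```

Run:
```python
from h import *
s=get_obs();print(s["tool_pos"],s["tcp_rot"],camera_params("wrist"))
cv2.imwrite("pics/w1.png",capture("wrist")[:,:,::-1])
```

```text
[ 435.4089764  -122.12370071  111.12250626] [ 3.13969833e+00 -1.74090149e-03  3.80349288e-01] {'mtx': array([[371.64829954,   0.        , 319.88805305],
       [  0.        , 371.64829954, 242.41238241],
       [  0.        ,   0.        ,   1.        ]]), 'rvec': array([-2.40391485,  1.62918471,  0.2227713 ]), 'tvec': array([-276.58681623,  342.11400909,  375.90900496])}
```

View pics/w1.png

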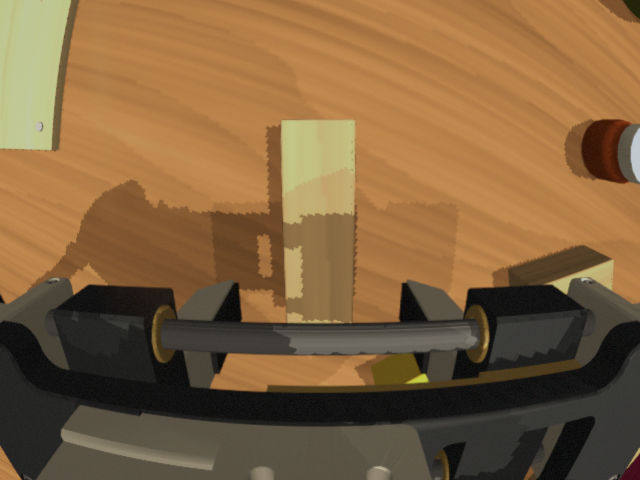

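The wrist view shows the rail straight between the fingers, with sides at columns 282 and 355 and its axis vertical. I'll descend and grip.

Call:
step_arm(deltas=[0,0,-25,0,91,0,0,-25,0,91,0,0,-25,0,91,0,0,-15,0,91,0,0,-8,0,91,0,0,-5,0,91,0,0,0,0,91,0,0,0,0,40,0,0,0,0,40,0,0,0,0,40])

```text
time: 7.7
tool_pos: [435.1, -121.7, 8.5]
tcp_rot: [3.141, -0.0, 0.381]
contact_force: [-0.4, -0.5, -0.5]
grip_width: 65.7
finger_force: 0.0
```

Call:
step_arm(deltas=[0,0,0,0,40,0,0,0,0,40,0,0,0,0,40,0,0,10,0,40,0,0,20,0,40,0,0,30,0,40,0,0,20,0,40,0,0,0,0,40,0,0,0,0,40,0,0,0,0,40])

```text
time: 8.95
tool_pos: [434.3, -121.4, 87.4]
tcp_rot: [-3.14, 0.001, 0.381]
contact_force: [-0.9, -0.6, -1.6]
grip_width: 45.0
finger_force: 30.0
```

Call:
step_arm(deltas=[5,20,0,0,40,5,40,0,-1.4,40,5,45,0,-1.4,40,6,45,0,-1.4,40,6,45,0,-1.4,40,6,45,0,-1.4,40,5,45,0,-1.2,40,5.4,35.6,0,0,40,0,0,-10,0,40,0,0,-15,0,40])

```text
time: 10.2
tool_pos: [477.9, 198.5, 62.0]
tcp_rot: [3.141, 0.001, 0.238]
contact_force: [0.1, -0.5, -1.7]
grip_width: 45.0
finger_force: 30.0
```

Call:
step_arm(deltas=[0,0,-10,0,40,0,0,-8,0,40,0,0,-4,0,40,0,0,0,0,40,0,0,0,0,40,0,0,0,0,40,0,0,0,0,40,0,0,0,0,40,0,0,0,0,40,0,0,0,0,40])

```text
time: 11.45
tool_pos: [478.3, 199.0, 41.3]
tcp_rot: [3.142, 0.0, 0.238]
contact_force: [-1.2, 0.9, -0.9]
grip_width: 44.6
finger_force: 30.0
```

Run:
```python
from h import *
s=get_obs();print(s["tool_pos"],s["tcp_rot"],s["contact_force"],{k:v.tolist() if hasattr(v,"tolist") else v for k,v in camera_params("wrist").items()})
w=capture("wrist");t=capture("top");a=capture("scene")
f=lambda im,x,y:cv2.resize(im[y:y+150,x:x+200],(400,300),interpolation=cv2.INTER_CUBIC)
W=np.zeros((600,800,3),np.uint8);W[:300,:400]=w[0:300,120:520];W[:300,400:]=f(t,120,140);W[300:]=cv2.resize(a[330:480,280:480],(800,600),interpolation=cv2.INTER_CUBIC)[:300]
W[300:,:400]=f(a,280,310);W[300:,400:]=cv2.resize(w[20:170,220:420],(400,300))
cv2.imwrite("pics/w2.png",W[:,:,::-1])
```

```text
[478.34961249 198.99364901  41.25294599] [3.14150054e+00 1.43911329e-05 2.37931045e-01] [-1.20111433  0.9358603  -0.94911448] {'mtx': [[371.64829954431775, 0.0, 319.88805304909835], [0.0, 371.64829954431775, 242.4123824090806], [0.0, 0.0, 1.0]], 'rvec': [-2.2892534274465492, 1.8013487072795444, 0.2504283303839628], 'tvec': [79.26527861832948, 507.7408969972556, 351.7306075513578]}
```

View pics/w2.png

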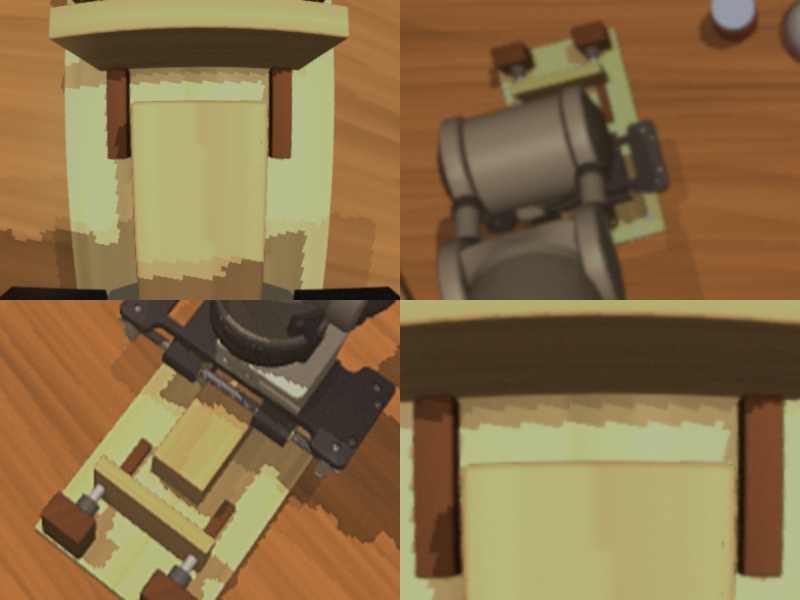

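The rail sits over the bed between the guides: rail sides at 133 and 266, guide inner faces at 130 and 271, nearly centred and parallel. I'll lower it gently.

Call:
step_arm(deltas=[0,0,-6,0,40,0,0,-6,0,40,0,0,-3,0,40,0,0,-2,0,40,0,0,-1,0,40,0,0,-1,0,40,0,0,-1,0,40,0,0,0,0,40,0,0,0,0,40,0,0,0,0,40])

```text
time: 12.85
tool_pos: [478.4, 199.0, 21.3]
tcp_rot: [3.142, -0.0, 0.238]
contact_force: [0.6, 0.3, -1.9]
grip_width: 44.8
finger_force: 30.0
```

Call:
step_arm(deltas=[0,0,-0.5,0,40,0,0,-0.5,0,40,0,0,0,0,40,0,0,0,0,40,0,0,0,0,40,0,0,0,0,40,0,0,0,0,40,0,0,0,0,40,0,0,0,0,40,0,0,0,0,40])

```text
time: 14.1
tool_pos: [478.4, 199.0, 20.3]
tcp_rot: [3.142, -0.0, 0.238]
contact_force: [-0.0, -0.5, 1.4]
grip_width: 44.8
finger_force: 30.0
```

Call:
step_arm(deltas=[1.9,0.5,0,0,40,2.9,0.7,0,0,40,2.9,0.7,0,0,40,2.9,0.7,0,0,40,2.9,0.7,0,0,40,1.9,0.5,0,0,40,1,0.2,0,0,40,1,0.2,0,0,40,0,0,0,0,40,0,0,0,0,40])

```text
time: 15.35
tool_pos: [495.9, 203.2, 20.3]
tcp_rot: [3.142, -0.0, 0.238]
contact_force: [-3.5, -0.8, 4.0]
grip_width: 44.7
finger_force: 30.0
```

Call:
step_arm(deltas=[1,0.2,0,0,40,1,0.2,0,0,40,1,0.2,0,0,40,1,0.3,0,0,40,1,0.2,0,0,40,1,0.3,0,0,40,0,0,0,0,40,0,0,0,0,40,0,0,0,0,40,0,0,0,0,40])

```text
time: 16.6
tool_pos: [501.6, 204.5, 20.3]
tcp_rot: [3.141, 0.0, 0.238]
contact_force: [-2.6, -0.7, 6.0]
grip_width: 45.0
finger_force: 30.0
```

Call:
step_arm(deltas=[0,0,0.3,0,40,1,0.2,0,0,40,1,0.3,0,0,40,1,0.2,0,0,40,1,0.3,0,0,40,0,0,0,0,40,0,0,0,0,40,0,0,0,0,40,0,0,0,0,40,0,0,0,0,40])

```text
time: 17.85
tool_pos: [505.2, 205.4, 20.3]
tcp_rot: [3.141, 0.001, 0.238]
contact_force: [-4.6, -1.9, 2.6]
grip_width: 44.7
finger_force: 30.0
```

Call:
step_arm(deltas=[1,0.2,0,0,40,1,0.3,0,0,40,1,0.2,0,0,40,1,0.3,0,0,40,0,0,0,0,40,0,0,0,0,40,0,0,0,0,40,0,0,0,0,40,0,0,0,0,40,0,0,0,0,40])

```text
time: 19.1
tool_pos: [507.9, 206.2, 20.3]
tcp_rot: [3.141, 0.004, 0.238]
contact_force: [-9.5, -2.8, 4.6]
grip_width: 44.8
finger_force: 30.0
```

Call:
step_arm(deltas=[1,0.2,0,0,40,1,0.3,0,0,40,0,0,0,0,40,0,0,0,0,40,0,0,0,0,40,0,0,0,0,40,0,0,0,0,40,0,0,0,0,40,0,0,0,0,40,0,0,0,0,40])

```text
time: 20.35
tool_pos: [508.9, 206.5, 20.3]
tcp_rot: [3.141, 0.006, 0.238]
contact_force: [-13.5, -3.8, 8.5]
grip_width: 44.8
finger_force: 30.0
```

Run:
```python
from h import *
F=[];p=[]
for i in range(12):
    w=capture("wrist");s=get_obs();F.append(s["contact_force"]);p.append(s["tool_pos"])
print(s["time"],np.mean(F,0),np.std(F,0),np.mean(p,0),s["tcp_rot"],s["grip_width"])
a=capture("scene")
W=np.zeros((600,800,3),np.uint8);W[:300]=cv2.resize(w[0:150,120:520],(800,300));W[300:,:400]=cv2.resize(a[310:460,280:480],(400,300),interpolation=cv2.INTER_CUBIC)
W[300:,400:]=w[0:300,120:520]
cv2.imwrite("pics/w3.png",W[:,:,::-1])
```

```text
20.95 [-12.57481939  -3.51380332   8.35211569] [0.43779264 0.58820449 0.57715507] [508.90042259 206.44673382  20.26973144] [3.14142682 0.00621646 0.23800587] 44.67722561472786
```

View pics/w3.png

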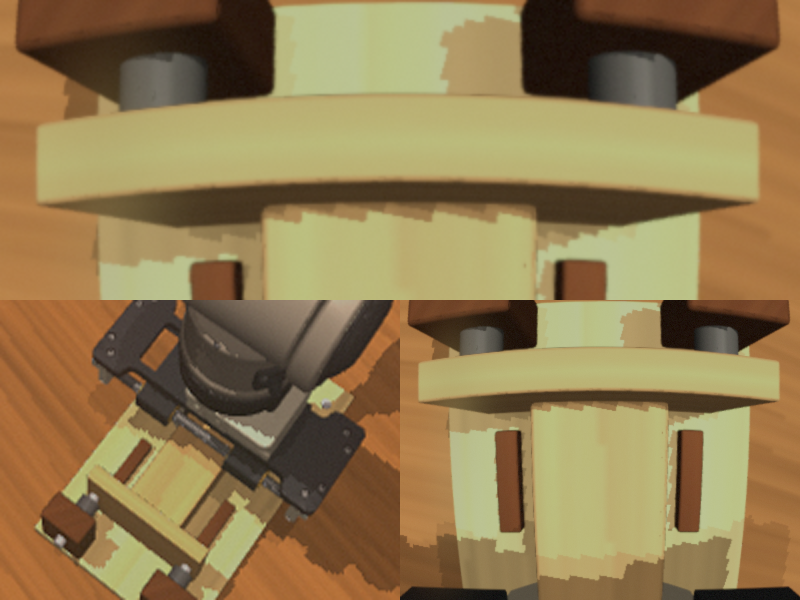

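The rail is square on the board (its end at about row 403, within columns 532–668 of the lower-right crop), centred between the guides, and the spring rods have moved. The vertical load is 8 N, so bed friction blurs the push. I'll unload z a little.

Call:
step_arm(deltas=[0,0,0.4,0,40,0,0,0.4,0,40,0,0,0.3,0,40,0,0,0,0,40,0,0,0,0,40,0,0,0,0,40,0,0,0,0,40,0,0,0,0,40,0,0,0,0,40,0,0,0,0,40])

```text
time: 22.25
tool_pos: [509.2, 206.5, 20.4]
tcp_rot: [3.141, 0.006, 0.238]
contact_force: [-7.5, -1.1, -0.5]
grip_width: 44.8
finger_force: 30.0
```

```bash
cat > m.py <<'E'
from h import *
F=[];p=[]
for i in range(10):
    w=capture("wrist");s=get_obs();F.append(s["contact_force"]);p.append(s["tool_pos"])
F=np.mean(F,0);p=np.mean(p,0);u=np.array([.972,.235])
print(s["time"],F,"push",-F[:2]@u,p,"jigx",(p[:2]-[526.3,210.9])@u,s["tcp_rot"],s["grip_width"])
E
python3 m.py
```

```text
22.75 [-8.44012608 -2.07553967 -0.86058667] push 8.691554375601735 [509.23195683 206.51522707  20.44773308] jigx -17.620559597446942 [3.14142026 0.00607829 0.23801048] 45.05676301667079
```

Call:
step_arm(deltas=[0.9,0.2,0,0,40,0.7,0.2,0,0,40,0,0,0,0,40,0,0,0,0,40,0,0,0,0,40,0,0,0,0,40,0,0,0,0,40,0,0,0,0,40,0,0,0,0,40,0,0,0,0,40])

```text
time: 24.0
tool_pos: [510.5, 206.9, 20.5]
tcp_rot: [3.141, 0.007, 0.238]
contact_force: [-9.6, -2.2, 0.3]
grip_width: 44.7
finger_force: 30.0
```

```bash
python3 m.py
```

```text
24.5 [-9.33789986 -2.21221334  0.16585277] push 9.596308795498246 [510.54505696 206.84909674  20.4469801 ] jigx -16.26576689849509 [3.14141232 0.00656313 0.23806581] 44.631745548268555
```

The push is steady at about 9.6 N with almost no load on the bed, and the rail is still and square. Handing in.

```bash
python3 -c "
from plant import *
print(close_job())"
```

```text
the job is handed in; nothing more can be done
None
```

I rang the bell with its plunger at the stop and handed the job in with the rail flat between the guides, pressed square on the end board with about 9.6 N; the shorter bar and the two jars were not touched, and no verdict came back.

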